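# Feed a tray of pendants through the drying box's hanging flap

## Robot

A 7-joint arm with a two-finger parallel gripper is mounted at the origin on the work surface. World frame = base frame: x ahead of the robot, y to its left, z up, the work surface at z = 0. Lengths are in m, angles in rad, forces in N, time in s.
With the tool pointing down it reaches from about 0.425 to 0.925 m from the base axis. Payload 6.8 kg.
Tool frame: the origin (TCP) lies at the very end of the fingers, on their centre line; the grasp point (between the pads) lies 19 mm behind it (r.grip_depth is the distance from the TCP to the grasp point, in m); z points along the fingers, y is the direction in which the jaws open and shut (so a half turn about z gives the same grasp; the last joint's range is limited). The gripper opens to 85 mm and grips with 20 to 120 N. Pads are 22 mm wide; open, the fingers measure 114 mm over their backs; the gripper's body (76 mm by 85 mm) begins 54 mm behind the grasp point. The pads swing forward as they close: fully open they stand 13 mm farther back than shut.
Start: joints at [-1.258, 0.477, 0.022, 1.555, -0.011, 1.109, -0.083], TCP at [0.276, 0.616, 0.231] pointing down, gripper open.
Joint ranges: [-2.96, 2.96], [-0.34, 2.1], [-1.41, 1.46], [0.24, 2.44], [-1.37, 4.51], [0.17, 1.92], [-2.96, 2.96]. Speed limits (rad/s): [2.39, 2.39, 3.14, 3.14, 3.14, 3.14, 3.14].

## Interface

Orientations are given as a rotation vector (axis times angle).
In Python, from bench import status, eyes, workorder, spotter, r gives the robot as it stands.
- The arm moves only by the tool drive_tool, never from a script. Its argument "commands" is a list of rows, each an object of numbers: "rx", "ry", "rz": the turn, a rotation vector about the world's x, y, z normalised to -1 to 1, where 1 is 8 degrees; "tx", "ty", "tz": the shift along the world's x, y, z normalised to -1 to 1, where 1 is 20 mm; "grip": the closure, from -1 (fully open) to 1 (shut). A call has 1 to 10 rows; each row shifts and turns the commanded pose from where the row before left it; what a row does not reach is not made up. A row lasts 1/8 s, in which the tool goes at most 62.5 mm and 10.7 degrees, less where a joint would pass 70% of its speed; a pose out of reach is approached as far as the arm can. A call with a number of a shift or a turn outside -1 to 1 is refused whole. A call with a gripper value outside its range is refused whole. The fingers move at their own pace and stop on an object; "grip_force" is the grip in N (left out, the last holds). Time passes only in rows, so rows that do not move let the fingers close. It gives the time, the measured TCP pose, the force and the opening at its end, in the units of the state.
- status.get_obs(): the state, without advancing time (a new reading comes with each control period).
- eyes.grab_frame(name): name is "scene" or "top" or "wrist"; returns a dict with "frame" (420x560x3 uint8, blue, green, red), "range_z" (420x560 float32, m along the optical axis (not along the pixel's ray), 0 where there is no reading), "fx", "fy", "cx", "cy" (pixels), "T" (4x4, takes a point from camera to world coordinates); the wrist camera has in their place "T_tool_cam" (4x4, takes a point from camera to tool coordinates, whose origin is the TCP and whose axes are the flange's). Camera axes: x right, y down, z forward; pixel columns grow to the right and rows downward; lengths in m; the calibration is good to about 2 mm. A picture is of the moment at which its call begins: read the wrist's pose just before it.
- workorder.hand_in(): hands the job in, once; it reports no verdict.
Trained networks look in the newest picture that a camera, given by its name, has taken for a name from the list of things; names that differ only in an ending like _2 or _b are one class to them, and where a whole thing is asked for, a point or a joint stands for the part that bears it (a point fixed in the world has none). Each returns a list of dicts, best first, with "confidence" (0 to 1); they miss things now and then, are a little off and sometimes report something else, mostly with a low value. They report only what shows in the picture. A call takes as long as a camera call. They do not tell look-alikes from the thing itself.
- spotter.boxes_of(camera, target): "position" ([column, row] as shares, 0 to 1, of the picture: columns of its width, rows of its height, amid what is visible of it).
- spotter.masks_of(camera, target): "mask" (420x560 bool, what is visible of it) and "position" ([column, row] as shares, 0 to 1, of the picture: columns of its width, rows of its height, amid what is visible of it).
The state is a dict: "clock": time; "joints": joint angles; "qvel": joint speeds; "tau": joint torques, N m; "tcp_pos": TCP position; "orientation": TCP orientation; "contact_force": force on the tool from outside, world axes, zero at the start; "moment": the same for the moment, N m; "grip_width": finger opening in m.
Only numpy, scipy, OpenCV 4.12 (cv2) and the standard library are available. Lean on these libraries where they do the work, as an engineer would, in place of code of your own. Each camera call takes 0.05 s, during which the arm holds its last target.

## Task

Slide the steel tray of pendants along the loading shelf with your fingertips, gently and level, in through the hanging flap of the drying box until the whole tray is past the flap, then draw your fingers back out so that the flap swings shut behind it. Only push the tray: do not lift or tip it, and leave the bottle, brick and brush where they are.

Things in the scene. Friction and masses are not known exactly. Their poses are not given: they have to be found in the camera images.
- dryer: Grey sheet-metal bench drying box with a loading shelf before its mouth; fixed. Origin: on the bench under the mouth's middle, in the plane of the shut flap. x is level and points into the mouth (the way the tray goes), y level across it, z up. Shelf (x = -240 to 0 mm) and chamber floor (0 to 288 mm) are one flat steel sheet, top at z = 12 mm. Roof z = 205 mm, its rear 100 mm bears a hood up to 245 mm.
- shelf (a point): Middle of the loading shelf's top (dryer x = -120 mm, z = 12 mm), axes as the dryer's. Guide lips 14 mm high stand along both sides of the shelf, 160 mm apart, flaring wider over its outer 60 mm. Shelf and lips are fixed.
- mouth_top (a point): Middle of the mouth's top edge, on the flap's pin (dryer x = 0, z = 157 mm), axes as the dryer's. The mouth is 160 mm wide and 145 mm high over the sill; the header above it is flush with the mouth and reaches z = 205 mm. A hand pointing straight down strikes the header before the tray is in: lean it 30 to 45 degrees from vertical, fingertips forward into the mouth.
- flap (a joint): Hanging flap: aluminium sheet 152 mm wide, 121 mm high, 3 mm thick, about 0.18 kg, on a free pin along the mouth's top; its lower edge hangs 24 mm above the floor (air inlet). 0 = shut; grows in rad (to 1.45) as the lower edge swings inward. Does not open outward. Opens at about 1 N, falls back by its own weight; the tray's nose pushes it open, then it drops and rides over the fingers.
- tray: Open steel tray, wooden insert, six brass pendants fixed in it below the rim; 110 mm long (its x), 100 mm wide (its y), about 0.4 kg. Rim 20 mm high (passes under the hanging flap); its front wall (x = 55 mm) is a nose plate 45 mm high. Origin: centre of its underside. It starts on the shelf before the flap, nose to the flap, its x within 0.15 rad of the dryer's; push its rear wall (x = -55 mm).
- oil_bottle: Bystander: amber bottle, 54 mm across, 150 mm tall, standing on the bench beside the mouth. Origin: centre of its underside.
- brick: Bystander: terracotta brick 110 x 52 x 40 mm lying on the bench beside the shelf. Origin: centre of its underside.
- liner_brush: Bystander: brush 160 mm long lying on the bench beside the box. Origin: under its middle.
Mind the look-alikes: they are no part of the job. Of the things shaped like the tray, the steel one is meant.

How it is judged:
By the outcome, as a careful person would: the job done as asked, in the order asked, and still so for the second after the job is handed in, with the robot touching nothing.
It also fails if it takes over 48 s, if anything falls off the work surface, if the arm or the gripper's body presses on something with over 40 N, if the wrist force passes 120 N, or if a joint passes its speed limit or range.

## Working session

There is one attempt and no reset: what is moved stays moved. The work goes in short steps, Python scripts to look and compute and a tool call to move; the robot and the scene stay as the last step left them, time stands still between calls to the robot, and variables do not carry over. Pictures are saved under pics/ and viewed, and the job is handed in when it is done.

Besides the shell and the picture viewer there is one more tool, called as a command line: name --argument value ..., lists and objects as JSON in quotes. drive_tool: Moves the arm, as the interface text tells. Scaled input: -1 to 1 covers 20 mm each way for a shift and 8 degrees each way for a turn. Its arguments: {"type":"object","properties":{"commands":{"type":"array","items":{"type":"object","properties":{"rx":{"type":"number"},"ry":{"type":"number"},"rz":{"type":"number"},"tx":{"type":"number"},"ty":{"type":"number"},"tz":{"type":"number"},"grip":{"type":"number"}}}},"grip_force":{"type":"number"}},"required":["commands"]}

```bash
mkdir -p pics; ls; cat > h.py <<'E'
import numpy as np, cv2
from bench import status, eyes, workorder, spotter, r
def pts(f):
    z=f["range_z"]; v,u=np.indices(z.shape)
    P=np.stack([(u-f["cx"])/f["fx"]*z,(v-f["cy"])/f["fy"]*z,z,np.ones_like(z)],-1)
    W=P@np.array(f["T"]).T
    return W[...,:3], z>0
E
python3 - <<'E'
from h import *
print(status.get_obs())
for n in ["scene","top"]:
    f=eyes.grab_frame(n); cv2.imwrite(f"pics/{n}0.png",f["frame"]); np.savez(f"{n}0.npz",**f)
    W,ok=pts(f)
    for t in ["tray","dryer","flap","oil_bottle","brick","liner_brush"]:
        for d in spotter.masks_of(n,t):
            m=d["mask"]&ok; print(n,t,round(d["confidence"],2),np.round(np.array(d["position"])*[560,420]),np.round(np.median(W[m],0),3) if m.any() else None)
E
```

```text
pics
{'clock': 0.0, 'joints': array([-1.25807869,  0.47778513,  0.02234283,  1.55645171, -0.01150163,
        1.10930578, -0.08307924]), 'qvel': array([ 0.00211596,  0.00016408, -0.0003025 ,  0.00042618, -0.00132319,
        0.00173366, -0.00021499]), 'tau': array([ 6.77499957e-04, -5.96455514e+01,  1.60904914e+00, -2.81187683e+01,
        1.26286913e-02,  9.34277923e-03,  7.63106016e-06]), 'tcp_pos': array([0.27551458, 0.61556078, 0.23033571]), 'orientation': array([-6.56040509e-01, -3.07207636e+00,  2.83488535e-03]), 'contact_force': array([-0.51919603, -0.22610184,  0.14233226]), 'moment': array([-0.06586032,  0.03530429, -0.06006319]), 'grip_width': 0.08545598418005655}
scene tray 0.85 [295. 246.] [0.531 0.035 0.024]
scene tray 0.78 [397. 347.] [0.656 0.287 0.012]
scene tray 0.6 [255. 168.] [ 0.353 -0.148  0.016]
scene dryer 0.57 [177. 200.] [ 0.608 -0.19   0.124]
scene flap 0.84 [233. 203.] [ 0.557 -0.091  0.102]
scene flap 0.35 [179. 198.] [ 0.609 -0.19   0.125]
scene oil_bottle 0.88 [219. 281.] [ 0.714 -0.031  0.089]
scene brick 0.81 [300. 318.] [0.691 0.118 0.039]
scene liner_brush 0.81 [129. 278.] [ 0.752 -0.223  0.018]
top tray 0.92 [370. 313.] [ 0.35  -0.194  0.011]
top tray 0.91 [160. 188.] [0.65  0.282 0.01 ]
top tray 0.63 [267. 240.] [0.524 0.034 0.022]
top tray 0.58 [302. 161.] [ 0.687 -0.041  0.098]
top dryer 0.59 [371. 213.] [ 0.571 -0.191  0.019]
top flap 0.61 [329. 222.] [ 0.55  -0.093  0.099]
top oil_bottle 0.71 [302. 164.] [ 0.687 -0.041  0.098]
top brick 0.67 [236. 176.] [0.673 0.109 0.038]
top liner_brush 0.85 [380. 146.] [ 0.743 -0.232  0.016]
```

View pics/scene0.png

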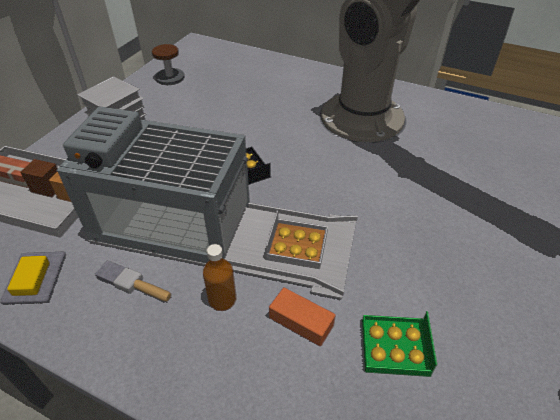

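View pics/top0.png

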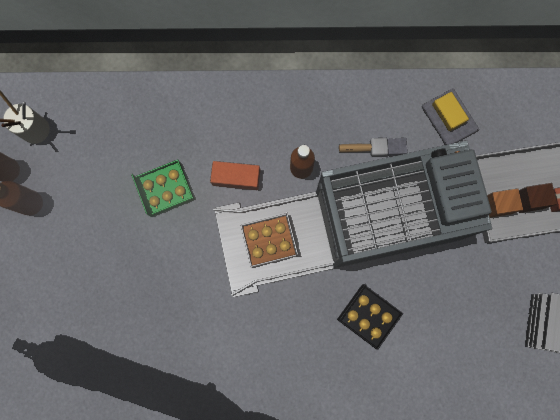

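Tray candidates in the scene view are the steel one on the shelf at (297,242), the green one at (397,347) and the black one at (255,163). The one on the shelf with bare-metal walls and a wooden insert fits the description. I'll confirm with a crop and fit the frames.

```bash
python3 - <<'E'
from h import *
print([a for a in dir(r) if a[0]!='_'], r.grip_depth)
a=dict(np.load("scene0.npz")); b=dict(np.load("top0.npz"))
c=np.hstack([cv2.resize(a["frame"][190:300,220:360],(400,314),interpolation=3),cv2.resize(b["frame"][195:305,205:345],(400,314),interpolation=3)])
cv2.imwrite("pics/crop.png",c)
W,ok=pts(b)
# shelf floor pixels: z ~0.012 and near
u,v=np.meshgrid(np.arange(560),np.arange(420))
m=ok&(W[...,2]>.19)&(W[...,2]<.22)
p=W[m][:,:2].astype(np.float32); print("roof",len(p),cv2.minAreaRect(p),cv2.boxPoints(cv2.minAreaRect(p)).round(3).tolist())
reg=(u>210)&(u<335)&(v>185)&(v<300)&ok
print("bench z",np.median(W[50:,:,2][ok[50:]]))
m=reg&(W[...,2]>.006)&(W[...,2]<.017); p=W[m][:,:2].astype(np.float32); print("shelf",len(p),np.median(W[m][:,2]),cv2.minAreaRect(p),cv2.boxPoints(cv2.minAreaRect(p)).round(3).tolist())
for t,f in (("top",b),("scene",a)):
    W,ok=pts(f)
    m=ok&(W[...,2]>.017)&(W[...,2]<.075)&(np.hypot(W[...,0]-.524,W[...,1]-.034)<.068)
    m=cv2.morphologyEx(m.astype(np.uint8),cv2.MORPH_OPEN,np.ones((3,3)))>0
    p=W[m][:,:2].astype(np.float32); q=cv2.minAreaRect(p); print(t,"tray",len(p),q,cv2.boxPoints(q).round(3).tolist())
    h=m&(W[...,2]>.042); print(" nose",h.sum(),W[h].mean(0) if h.any() else 0,W[h].max(0) if h.any() else 0)
E
```

```text
['Unreachable', 'grip_depth'] 0.0187
roof 4836 ((0.5805578231811523, -0.24053151905536652), (0.1848486214876175, 0.3004947304725647), 12.029738426208496) [[0.45899999141693115, -0.11299999803304672], [0.5210000276565552, -0.40700000524520874], [0.7020000219345093, -0.36800000071525574], [0.6399999856948853, -0.07400000095367432]]
bench z -0.0010993593129233759
shelf 5969 0.010477022299753225 ((0.5246185660362244, 0.020969465374946594), (0.27858468890190125, 0.2564622461795807), 89.39983367919922) [[0.39500001072883606, -0.11699999868869781], [0.6510000228881836, -0.11999999731779099], [0.6539999842643738, 0.1589999943971634], [0.39800000190734863, 0.16200000047683716]]
top tray 1700 ((0.5233755707740784, 0.03447474166750908), (0.10046900063753128, 0.1083420068025589), 13.151561737060547) [[0.4620000123977661, 0.07599999755620956], [0.4869999885559082, -0.029999999329447746], [0.5849999785423279, -0.007000000216066837], [0.5600000023841858, 0.0989999994635582]]
 nose 11 [ 0.54288693 -0.01575833  0.05189446] [ 0.56143409 -0.01035001  0.05604238]
scene tray 2209 ((0.5261375308036804, 0.036134615540504456), (0.10450052469968796, 0.10991251468658447), 13.67706298828125) [[0.4620000123977661, 0.07699999958276749], [0.4880000054836273, -0.029999999329447746], [0.5899999737739563, -0.004999999888241291], [0.5640000104904175, 0.10199999809265137]]
 nose 86 [ 0.54314291 -0.01390609  0.05229575] [ 0.58025778 -0.00390664  0.0589645 ]
```

View pics/crop.png

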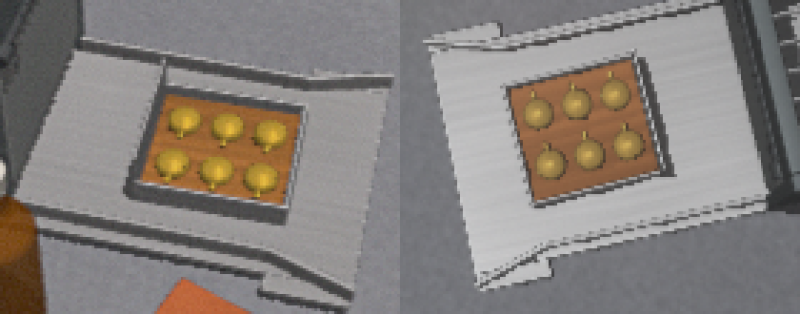

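The crop confirms it: thin bare-steel walls, wooden insert and six brass pendants, on the shelf with its nose plate towards the flap. I put the dryer origin near (0.550,-0.092) with its x along (0.206,-0.978). The tray is at dryer (-0.130, 0.001), turned about 1°. I'm moving the hand above the area behind the tray.

drive_tool --commands '[{"tx": 0.47,"ty": -0.97,"rz": -0.28,"grip": 0},{"tx": 0.47,"ty": -0.97,"rz": -0.28,"grip": 0},{"tx": 0.47,"ty": -0.97,"rz": -0.28,"grip": 0},{"tx": 0.47,"ty": -0.97,"rz": -0.28,"grip": 0},{"tx": 0.47,"ty": -0.97,"rz": -0.28,"grip": 0},{"tx": 0.47,"ty": -0.97,"rz": -0.28,"grip": 0},{"tx": 0.47,"ty": -0.97,"rz": -0.28,"grip": 0},{"tx": 0.47,"ty": -0.97,"rz": -0.28,"grip": 0}]'

```text
validation failed for argument at $.co...
```

drive_tool --commands '[{"tx": 0.47,"ty": -0.97,"rz": -0.28,"grip": 0},{"tx": 0.47,"ty": -0.97,"rz": -0.28,"grip": 0},{"tx": 0.47,"ty": -0.97,"rz": -0.28,"grip": 0},{"tx": 0.47,"ty": -0.97,"rz": -0.28,"grip": 0},{"tx": 0.47,"ty": -0.97,"rz": -0.28,"grip": 0},{"tx": 0.47,"ty": -0.97,"rz": -0.28,"grip": 0},{"tx": 0.47,"ty": -0.97,"rz": -0.28,"grip": 0},{"tx": 0.47,"ty": -0.97,"rz": -0.28,"grip": 0}]'

```text
validation failed for argument at $.co...
```

drive_tool --commands '[{"tx": 0.47,"ty": -0.97,"rz": -0.28,"grip": 0},{"tx": 0.47,"ty": -0.97,"rz": -0.28,"grip": 0},{"tx": 0.47,"ty": -0.97,"rz": -0.28,"grip": 0},{"tx": 0.47,"ty": -0.97,"rz": -0.28,"grip": 0},{"tx": 0.47,"ty": -0.97,"rz": -0.28,"grip": 0},{"tx": 0.47,"ty": -0.97,"rz": -0.28,"grip": 0},{"tx": 0.47,"ty": -0.97,"rz": -0.28,"grip": 0},{"tx": 0.47,"ty": -0.97,"rz": -0.28,"grip": 0},{}]'

```text
validation failed for argument at $.co...
```

drive_tool --commands '[{"tx": 0.47,"ty": -0.97,"tz": 0,"rx": 0,"ry": 0,"rz": -0.28,"grip": 0},{"tx": 0.47,"ty": -0.97,"tz": 0,"rx": 0,"ry": 0,"rz": -0.28,"grip": 0},{"tx": 0.47,"ty": -0.97,"tz": 0,"rx": 0,"ry": 0,"rz": -0.28,"grip": 0},{"tx": 0.47,"ty": -0.97,"tz": 0,"rx": 0,"ry": 0,"rz": -0.28,"grip": 0},{"tx": 0.47,"ty": -0.97,"tz": 0,"rx": 0,"ry": 0,"rz": -0.28,"grip": 0},{"tx": 0.47,"ty": -0.97,"tz": 0,"rx": 0,"ry": 0,"rz": -0.28,"grip": 0},{"tx": 0.47,"ty": -0.97,"tz": 0,"rx": 0,"ry": 0,"rz": -0.28,"grip": 0},{"tx": 0.47,"ty": -0.97,"tz": 0,"rx": 0,"ry": 0,"rz": -0.28,"grip": 0}]'

```text
clock: 1.7
tcp_pos: [0.3516, 0.4596, 0.2313]
orientation: [1.13, 2.931, 0.0]
contact_force: [-0.5, -0.5, -0.7]
grip_width: 0.0427
```

drive_tool --commands '[{"tx": 0.47,"ty": -0.97,"tz": 0,"rx": 0,"ry": 0,"rz": -0.28,"grip": 0},{"tx": 0.47,"ty": -0.97,"tz": 0,"rx": 0,"ry": 0,"rz": -0.28,"grip": 0},{"tx": 0.47,"ty": -0.97,"tz": 0,"rx": 0,"ry": 0,"rz": -0.28,"grip": 0},{"tx": 0.47,"ty": -0.97,"tz": 0,"rx": 0,"ry": 0,"rz": -0.28,"grip": 0},{"tx": 0.47,"ty": -0.97,"tz": 0,"rx": 0,"ry": 0,"rz": -0.28,"grip": 0},{"tx": 0.47,"ty": -0.97,"tz": 0,"rx": 0,"ry": 0,"rz": -0.28,"grip": 0},{"tx": 0.47,"ty": -0.97,"tz": 0,"rx": 0,"ry": 0,"rz": -0.28,"grip": 0},{"tx": 0.47,"ty": -0.97,"tz": 0,"rx": 0,"ry": 0,"rz": -0.28,"grip": 0}]'

```text
clock: 2.7
tcp_pos: [0.4268, 0.3044, 0.2313]
orientation: [1.573, 2.719, 0.0]
contact_force: [0.9, 0.3, -0.3]
grip_width: 0.0427
```

drive_tool --commands '[{"tx": 0.47,"ty": -0.97,"tz": 0,"rx": 0,"ry": 0,"rz": -0.28,"grip": 0},{"tx": 0.47,"ty": -0.97,"tz": 0,"rx": 0,"ry": 0,"rz": -0.28,"grip": 0},{"tx": 0.47,"ty": -0.97,"tz": 0,"rx": 0,"ry": 0,"rz": -0.28,"grip": 0},{"tx": 0.47,"ty": -0.97,"tz": 0,"rx": 0,"ry": 0,"rz": -0.28,"grip": 0},{"tx": 0.47,"ty": -0.97,"tz": 0,"rx": 0,"ry": 0,"rz": -0.28,"grip": 0},{"tx": 0.47,"ty": -0.97,"tz": 0,"rx": 0,"ry": 0,"rz": -0.28,"grip": 0},{"tx": 0.47,"ty": -0.97,"tz": 0,"rx": 0,"ry": 0,"rz": -0.28,"grip": 0},{"tx": 0.47,"ty": -0.97,"tz": 0,"rx": 0,"ry": 0,"rz": -0.28,"grip": 0}]'

```text
clock: 3.7
tcp_pos: [0.5019, 0.1492, 0.2313]
orientation: [1.977, 2.441, 0.0]
contact_force: [0.5, -0.1, 0.0]
grip_width: 0.0429
```

drive_tool --commands '[{"tx": 0,"ty": 0,"tz": 0,"rx": -0.65,"ry": -0.14,"rz": 0,"grip": 0},{"tx": 0,"ty": 0,"tz": 0,"rx": -0.65,"ry": -0.14,"rz": 0,"grip": 0},{"tx": 0,"ty": 0,"tz": 0,"rx": -0.65,"ry": -0.14,"rz": 0,"grip": 0},{"tx": 0,"ty": 0,"tz": 0,"rx": -0.65,"ry": -0.14,"rz": 0,"grip": 0},{"tx": 0,"ty": 0,"tz": 0,"rx": -0.65,"ry": -0.14,"rz": 0,"grip": 0},{"tx": 0,"ty": 0,"tz": 0,"rx": -0.65,"ry": -0.14,"rz": 0,"grip": 0},{"tx": 0,"ty": 0,"tz": 0,"rx": 0,"ry": 0,"rz": 0,"grip": 0}]'

```text
clock: 4.58
tcp_pos: [0.5009, 0.1519, 0.2303]
orientation: [1.673, 2.078, -0.481]
contact_force: [0.8, -0.3, 0.4]
grip_width: 0.0426
```

```bash
python3 - <<'E'
from h import *
from scipy.spatial.transform import Rotation as R
o=status.get_obs(); M=R.from_rotvec(o["orientation"]).as_matrix(); print(o["joints"].round(2),o["tcp_pos"].round(4)); print(M.round(3)); print(o["contact_force"].round(2))
f=eyes.grab_frame("wrist"); print(np.round(f["T_tool_cam"],3)); cv2.imwrite("pics/w1.png",f["frame"])
f=eyes.grab_frame("scene"); cv2.imwrite("pics/s1.png",f["frame"])
f=eyes.grab_frame("top"); cv2.imwrite("pics/t1.png",f["frame"])
E
```

```text
[-1.07  0.37  0.44  1.9   0.38  1.17 -0.61] [0.5009 0.1519 0.2303]
[[-0.181  0.977  0.111]
 [ 0.829  0.213 -0.517]
 [-0.529 -0.002 -0.849]]
[ 0.75 -0.31  0.36]
[[ 0.001 -0.954 -0.3    0.078]
 [ 1.     0.001 -0.     0.   ]
 [ 0.    -0.3    0.954 -0.143]
 [ 0.     0.     0.     1.   ]]
```

View pics/w1.png

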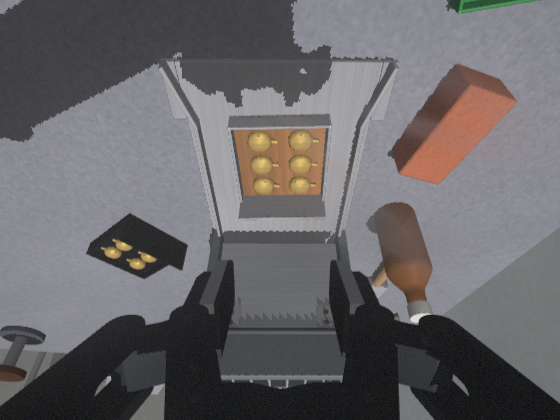

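View pics/s1.png

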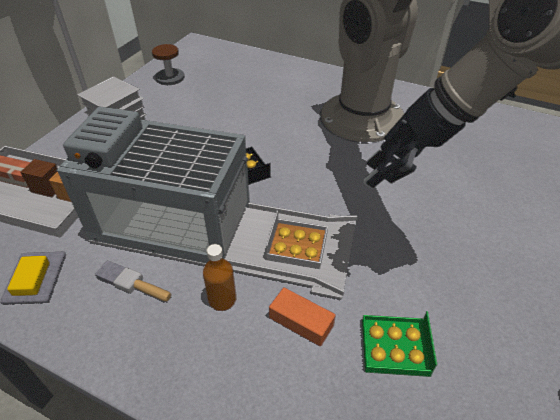

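drive_tool --commands '[{"tx": 0,"ty": 0,"tz": -1,"rx": 0,"ry": 0,"rz": 0,"grip": 0},{"tx": 0.15,"ty": 0,"tz": -1,"rx": 0,"ry": 0,"rz": 0,"grip": 0},{"tx": 0,"ty": 0,"tz": -1,"rx": 0,"ry": 0,"rz": 0,"grip": 0},{"tx": 0,"ty": -0.25,"tz": -1,"rx": 0,"ry": 0,"rz": 0,"grip": 0},{"tx": 0,"ty": -0.25,"tz": -1,"rx": 0,"ry": 0,"rz": 0,"grip": 0},{"tx": 0,"ty": 0,"tz": -1,"rx": 0,"ry": 0,"rz": 0,"grip": 0},{"tx": 0,"ty": 0,"tz": -1,"rx": 0,"ry": 0,"rz": 0,"grip": 0},{"tx": 0,"ty": 0,"tz": -1,"rx": 0,"ry": 0,"rz": 0,"grip": 0},{"tx": 0,"ty": 0,"tz": -1,"rx": 0,"ry": 0,"rz": 0,"grip": 0},{"tx": 0,"ty": 0,"tz": 0,"rx": 0,"ry": 0,"rz": 0,"grip": 0}]'

```text
clock: 5.98
tcp_pos: [0.5039, 0.1396, 0.0505]
orientation: [1.677, 2.075, -0.482]
contact_force: [-0.1, -0.1, 0.3]
grip_width: 0.0427
```

```bash
python3 - <<'E'
from h import *
o=status.get_obs(); print(o["joints"].round(2),o["tcp_pos"].round(4),o["contact_force"].round(2))
f=eyes.grab_frame("wrist"); a=f["frame"]
f=eyes.grab_frame("scene"); b=cv2.resize(f["frame"][150:300,210:410],(400,300),interpolation=3)
cv2.imwrite("pics/w2.png",np.hstack([cv2.resize(a,(400,300)),b]))
W,ok=pts(f)
m=ok&(W[...,2]>.017)&(W[...,2]<.075)&(abs((W[...,0]-.525)*.206-(W[...,1]-.035)*.978)<.07)&(abs((W[...,0]-.525)*.978+(W[...,1]-.035)*.206)<.065)
d=np.stack([(W[m]-[.55,-.092,0])@np.array(v) for v in ([.206,-.978,0],[.978,.206,0],[0,0,1])],1)
print(np.percentile(d,[1,50,99],axis=0).round(3))
E
```

```text
[-1.    0.65  0.41  2.    0.36  0.81 -0.72] [0.5039 0.1396 0.0505] [-0.07 -0.09  0.29]
[[-0.185 -0.046  0.018]
 [-0.128  0.005  0.024]
 [-0.077  0.055  0.056]]
```

View pics/w2.png

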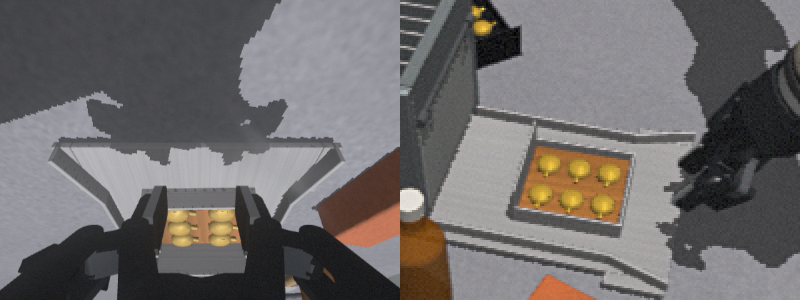

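The wrist view (left) has the tray's rear wall centred between the fingers. In the scene view the tips hang behind the tray, clear of it. Lowering to push height now.

drive_tool --commands '[{"tx": 0,"ty": 0,"tz": -0.8,"rx": 0,"ry": 0,"rz": 0,"grip": 0},{"tx": 0,"ty": 0,"tz": -0.5,"rx": 0,"ry": 0,"rz": 0,"grip": 0},{"tx": 0,"ty": 0,"tz": -0.2,"rx": 0,"ry": 0,"rz": 0,"grip": 0},{"tx": 0,"ty": 0,"tz": 0,"rx": 0,"ry": 0,"rz": 0,"grip": 0}]'

```text
clock: 6.58
tcp_pos: [0.5042, 0.1404, 0.021]
orientation: [1.676, 2.075, -0.48]
contact_force: [-0.2, -1.0, -0.1]
grip_width: 0.0426
```

drive_tool --commands '[{"tx": 0.08,"ty": -0.39,"tz": 0,"rx": 0,"ry": 0,"rz": 0,"grip": 0},{"tx": 0.08,"ty": -0.39,"tz": 0,"rx": 0,"ry": 0,"rz": 0,"grip": 0},{"tx": 0.08,"ty": -0.39,"tz": 0,"rx": 0,"ry": 0,"rz": 0,"grip": 0},{"tx": 0.08,"ty": -0.39,"tz": 0,"rx": 0,"ry": 0,"rz": 0,"grip": 0},{"tx": 0.06,"ty": -0.29,"tz": 0,"rx": 0,"ry": 0,"rz": 0,"grip": 0},{"tx": 0,"ty": 0,"tz": 0,"rx": 0,"ry": 0,"rz": 0,"grip": 0}]'

```text
clock: 7.32
tcp_pos: [0.5119, 0.1028, 0.0214]
orientation: [1.677, 2.074, -0.48]
contact_force: [-0.6, 0.1, 0.4]
grip_width: 0.0431
```

drive_tool --commands '[{"tx": 0.06,"ty": -0.29,"tz": 0,"rx": 0,"ry": 0,"rz": 0,"grip": 0},{"tx": 0.06,"ty": -0.29,"tz": 0,"rx": 0,"ry": 0,"rz": 0,"grip": 0},{"tx": 0.06,"ty": -0.29,"tz": 0,"rx": 0,"ry": 0,"rz": 0,"grip": 0}]'

```text
clock: 7.7
tcp_pos: [0.5158, 0.0866, 0.0212]
orientation: [1.676, 2.076, -0.478]
contact_force: [-0.2, 2.6, -0.6]
grip_width: 0.0428
```

```bash
cat >> h.py <<'E'
def look(tag):
    o=status.get_obs(); t=o["tcp_pos"]; X=np.array([.206,-.978,0]);Y=np.array([.978,.206,0]);O=np.array([.55,-.092,0])
    print("j",o["joints"].round(2),"tcp_d",((t-O)@X).round(4),((t-O)@Y).round(4),t[2].round(4),"F",o["contact_force"].round(2))
    w=eyes.grab_frame("wrist")["frame"]; f=eyes.grab_frame("scene"); b=cv2.resize(f["frame"][120:300,170:410],(400,300),interpolation=3)
    cv2.imwrite(f"pics/{tag}.png",np.hstack([cv2.resize(w,(400,300)),b]))
    W,ok=pts(f); D=np.stack([(W-O)@X,(W-O)@Y,W[...,2]],-1)
    for d in spotter.masks_of("scene","tray")[:4]:
        m=d["mask"]&ok; q=D[m]; print("tray",round(d["confidence"],2),np.round(np.array(d["position"])*[560,420]),np.percentile(q,[2,98],axis=0).round(3).tolist())
E
python3 -c "
from h import *
look('p3')"
```

```text
j [-0.93  0.7   0.43  2.05  0.4   0.68 -0.7 ] tcp_d -0.1817 0.0033 0.0212 F [-0.21  2.57 -0.62]
tray 0.9 [289. 244.] [[-0.172, -0.048, 0.012], [-0.065, 0.052, 0.055]]
tray 0.72 [217. 279.] [[-0.045, 0.12, 0.001], [0.008, 0.185, 0.15]]
tray 0.7 [399. 348.] [[-0.403, 0.126, 0.004], [-0.29, 0.233, 0.043]]
tray 0.59 [254. 169.] [[-0.015, -0.28, 0.002], [0.061, -0.167, 0.045]]
```

View pics/p3.png

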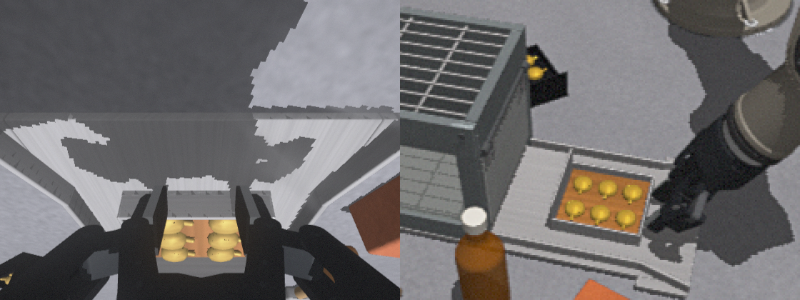

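Contact is made: 2.6 N, tray square, TCP about 9.5 mm behind the rear wall. Pushing on gently.

drive_tool --commands '[{"tx": 0.06,"ty": -0.29,"tz": 0,"rx": 0,"ry": 0,"rz": 0,"grip": 0},{"tx": 0.06,"ty": -0.29,"tz": 0,"rx": 0,"ry": 0,"rz": 0,"grip": 0},{"tx": 0.06,"ty": -0.29,"tz": 0,"rx": 0,"ry": 0,"rz": 0,"grip": 0},{"tx": 0.06,"ty": -0.29,"tz": 0,"rx": 0,"ry": 0,"rz": 0,"grip": 0},{"tx": 0.06,"ty": -0.29,"tz": 0,"rx": 0,"ry": 0,"rz": 0,"grip": 0},{"tx": 0.06,"ty": -0.29,"tz": 0,"rx": 0,"ry": 0,"rz": 0,"grip": 0},{"tx": 0.06,"ty": -0.29,"tz": 0,"rx": 0,"ry": 0,"rz": 0,"grip": 0},{"tx": 0.06,"ty": -0.29,"tz": 0,"rx": 0,"ry": 0,"rz": 0,"grip": 0}]'

```text
clock: 8.85
tcp_pos: [0.5252, 0.0393, 0.0213]
orientation: [1.676, 2.075, -0.479]
contact_force: [-0.5, 3.1, 0.4]
grip_width: 0.0425
```

```bash
python3 -c "
from h import *
look('p4')"
```

```text
j [-0.87  0.69  0.45  2.08  0.43  0.63 -0.66] tcp_d -0.1335 0.0028 0.0213 F [-0.51  3.12  0.38]
tray 0.83 [401. 347.] [[-0.403, 0.125, 0.001], [-0.289, 0.234, 0.043]]
tray 0.78 [267. 240.] [[-0.125, -0.047, 0.016], [-0.018, 0.052, 0.055]]
tray 0.56 [254. 169.] [[-0.015, -0.28, 0.0], [0.06, -0.168, 0.044]]
```

View pics/p4.png

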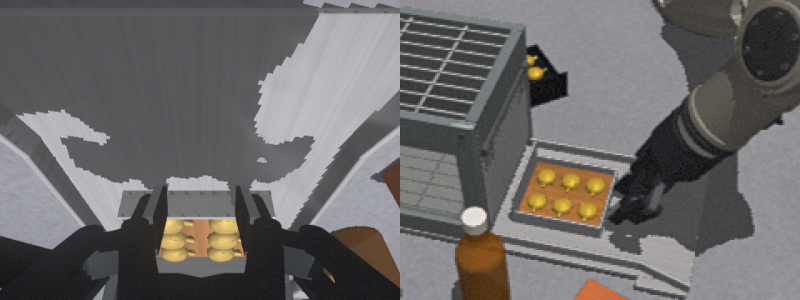

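The tray stays square with its nose just before the flap (rear at -125 mm). Continuing through the flap.

drive_tool --commands '[{"tx": 0.06,"ty": -0.29,"tz": 0,"rx": 0,"ry": 0,"rz": 0,"grip": 0},{"tx": 0.06,"ty": -0.29,"tz": 0,"rx": 0,"ry": 0,"rz": 0,"grip": 0},{"tx": 0.06,"ty": -0.29,"tz": 0,"rx": 0,"ry": 0,"rz": 0,"grip": 0},{"tx": 0.06,"ty": -0.29,"tz": 0,"rx": 0,"ry": 0,"rz": 0,"grip": 0},{"tx": 0.06,"ty": -0.29,"tz": 0,"rx": 0,"ry": 0,"rz": 0,"grip": 0},{"tx": 0.06,"ty": -0.29,"tz": 0,"rx": 0,"ry": 0,"rz": 0,"grip": 0},{"tx": 0.06,"ty": -0.29,"tz": 0,"rx": 0,"ry": 0,"rz": 0,"grip": 0},{"tx": 0.06,"ty": -0.29,"tz": 0,"rx": 0,"ry": 0,"rz": 0,"grip": 0}]'

```text
clock: 10.0
tcp_pos: [0.5348, -0.007, 0.0213]
orientation: [1.676, 2.075, -0.479]
contact_force: [-1.5, 3.3, 0.5]
grip_width: 0.0427
```

```bash
python3 -c "
from h import *
look('p5')"
```

```text
j [-0.8   0.69  0.48  2.1   0.47  0.58 -0.61] tcp_d -0.0862 0.0026 0.0213 F [-1.55  3.34  0.49]
tray 0.88 [397. 347.] [[-0.403, 0.125, 0.002], [-0.289, 0.233, 0.044]]
tray 0.83 [246. 234.] [[-0.078, -0.048, 0.013], [0.029, 0.052, 0.057]]
```

View pics/p5.png

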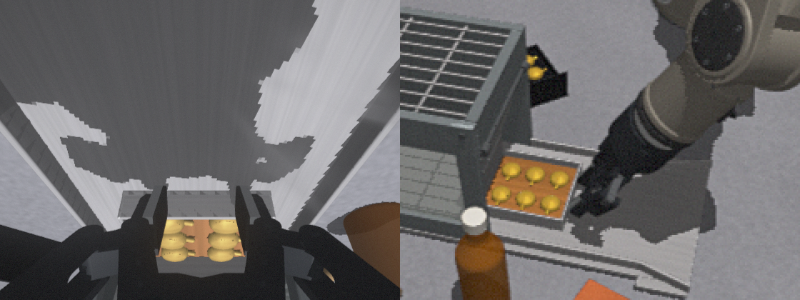

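drive_tool --commands '[{"tx": 0.06,"ty": -0.29,"tz": 0,"rx": 0,"ry": 0,"rz": 0,"grip": 0},{"tx": 0.06,"ty": -0.29,"tz": 0,"rx": 0,"ry": 0,"rz": 0,"grip": 0},{"tx": 0.06,"ty": -0.29,"tz": 0,"rx": 0,"ry": 0,"rz": 0,"grip": 0},{"tx": 0.06,"ty": -0.29,"tz": 0,"rx": 0,"ry": 0,"rz": 0,"grip": 0},{"tx": 0.06,"ty": -0.29,"tz": 0,"rx": 0,"ry": 0,"rz": 0,"grip": 0},{"tx": 0.06,"ty": -0.29,"tz": 0,"rx": 0,"ry": 0,"rz": 0,"grip": 0},{"tx": 0.06,"ty": -0.29,"tz": 0,"rx": 0,"ry": 0,"rz": 0,"grip": 0},{"tx": 0.06,"ty": -0.29,"tz": 0,"rx": 0,"ry": 0,"rz": 0,"grip": 0}]'

```text
clock: 11.15
tcp_pos: [0.5442, -0.0537, 0.0213]
orientation: [1.677, 2.075, -0.48]
contact_force: [-0.8, 3.3, 0.8]
grip_width: 0.0428
```

```bash
python3 -c "
from h import *
look('p6')"
```

```text
j [-0.73  0.7   0.5   2.11  0.5   0.52 -0.56] tcp_d -0.0386 0.0022 0.0213 F [-0.85  3.27  0.8 ]
tray 0.98 [256. 167.] [[-0.015, -0.281, 0.0], [0.062, -0.166, 0.046]]
tray 0.67 [400. 346.] [[-0.403, 0.126, 0.003], [-0.289, 0.233, 0.044]]
tray 0.55 [244. 236.] [[-0.031, -0.049, 0.012], [0.006, 0.051, 0.036]]
```

View pics/p6.png

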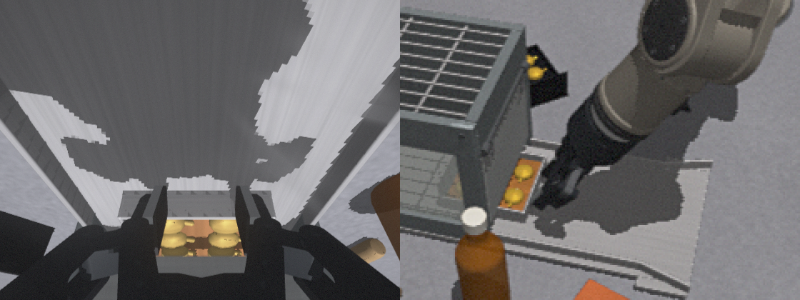

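drive_tool --commands '[{"tx": 0.06,"ty": -0.29,"tz": 0,"rx": 0,"ry": 0,"rz": 0,"grip": 0},{"tx": 0.06,"ty": -0.29,"tz": 0,"rx": 0,"ry": 0,"rz": 0,"grip": 0},{"tx": 0.06,"ty": -0.29,"tz": 0,"rx": 0,"ry": 0,"rz": 0,"grip": 0},{"tx": 0.06,"ty": -0.29,"tz": 0,"rx": 0,"ry": 0,"rz": 0,"grip": 0}]'

```text
clock: 11.8
tcp_pos: [0.5492, -0.0767, 0.0213]
orientation: [1.677, 2.075, -0.479]
contact_force: [-1.2, 3.2, 0.6]
grip_width: 0.0425
```

drive_tool --commands '[{"tx": 0.06,"ty": -0.29,"tz": 0,"rx": 0,"ry": 0,"rz": 0,"grip": 0},{"tx": 0.06,"ty": -0.29,"tz": 0,"rx": 0,"ry": 0,"rz": 0,"grip": 0},{"tx": 0.06,"ty": -0.29,"tz": 0,"rx": 0,"ry": 0,"rz": 0,"grip": 0},{"tx": 0.06,"ty": -0.29,"tz": 0,"rx": 0,"ry": 0,"rz": 0,"grip": 0}]'

```text
clock: 12.3
tcp_pos: [0.554, -0.0998, 0.0213]
orientation: [1.676, 2.075, -0.479]
contact_force: [0.0, 2.8, -0.5]
grip_width: 0.0428
```

```bash
python3 -c "
from h import *
look('p7')
cv2.imwrite('pics/t7.png',eyes.grab_frame('top')['frame'])"
```

```text
j [-0.65  0.7   0.51  2.1   0.53  0.48 -0.51] tcp_d 0.0085 0.0023 0.0213 F [ 0.01  2.78 -0.51]
tray 0.93 [252. 165.] [[-0.049, -0.281, 0.007], [0.062, 0.002, 0.186]]
tray 0.78 [400. 344.] [[-0.403, 0.124, 0.001], [-0.289, 0.234, 0.043]]
tray 0.63 [222. 241.] [[0.015, 0.028, 0.012], [0.017, 0.048, 0.029]]
tray 0.22 [183. 206.] [[-0.226, -0.082, 0.01], [0.288, 0.095, 0.246]]
```

View pics/p7.png

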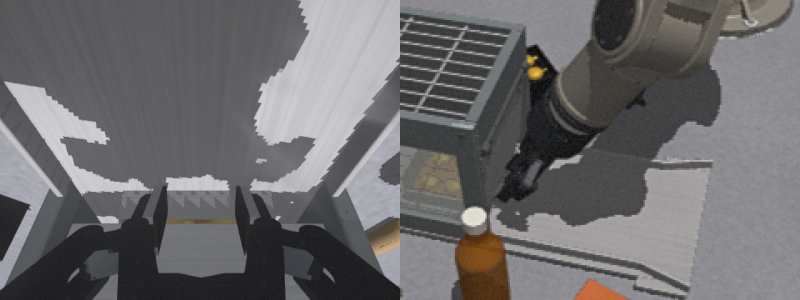

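View pics/t7.png

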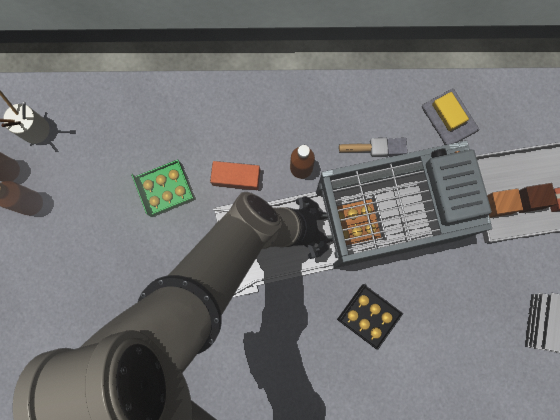

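The tray's rear wall is about 16 mm past the flap plane. A little more for margin, then I'll draw straight back.

drive_tool --commands '[{"tx": 0.05,"ty": -0.24,"tz": 0,"rx": 0,"ry": 0,"rz": 0,"grip": 0},{"tx": 0.05,"ty": -0.24,"tz": 0,"rx": 0,"ry": 0,"rz": 0,"grip": 0},{"tx": 0,"ty": 0,"tz": 0,"rx": 0,"ry": 0,"rz": 0,"grip": 0}]'

```text
clock: 12.88
tcp_pos: [0.556, -0.1097, 0.0214]
orientation: [1.677, 2.074, -0.479]
contact_force: [0.2, 0.6, -0.6]
grip_width: 0.0425
```

drive_tool --commands '[{"tx": -0.06,"ty": 0.29,"tz": 0,"rx": 0,"ry": 0,"rz": 0,"grip": 0},{"tx": -0.06,"ty": 0.29,"tz": 0,"rx": 0,"ry": 0,"rz": 0,"grip": 0},{"tx": -0.06,"ty": 0.29,"tz": 0,"rx": 0,"ry": 0,"rz": 0,"grip": 0},{"tx": -0.06,"ty": 0.29,"tz": 0,"rx": 0,"ry": 0,"rz": 0,"grip": 0},{"tx": -0.06,"ty": 0.29,"tz": 0,"rx": 0,"ry": 0,"rz": 0,"grip": 0},{"tx": -0.06,"ty": 0.29,"tz": 0,"rx": 0,"ry": 0,"rz": 0,"grip": 0},{"tx": -0.06,"ty": 0.29,"tz": 0,"rx": 0,"ry": 0,"rz": 0,"grip": 0},{"tx": -0.06,"ty": 0.29,"tz": 0,"rx": 0,"ry": 0,"rz": 0,"grip": 0},{"tx": -0.06,"ty": 0.29,"tz": 0,"rx": 0,"ry": 0,"rz": 0,"grip": 0},{"tx": -0.06,"ty": 0.29,"tz": 0,"rx": 0,"ry": 0,"rz": 0,"grip": 0}]'

```text
clock: 14.12
tcp_pos: [0.5439, -0.0507, 0.0213]
orientation: [1.677, 2.075, -0.479]
contact_force: [-0.1, 0.1, -0.1]
grip_width: 0.0428
```

drive_tool --commands '[{"tx": -0.12,"ty": 0.59,"tz": 0,"rx": 0,"ry": 0,"rz": 0,"grip": 0},{"tx": -0.12,"ty": 0.59,"tz": 0,"rx": 0,"ry": 0,"rz": 0,"grip": 0},{"tx": -0.12,"ty": 0.59,"tz": 0,"rx": 0,"ry": 0,"rz": 0,"grip": 0},{"tx": -0.12,"ty": 0.59,"tz": 0,"rx": 0,"ry": 0,"rz": 0,"grip": 0},{"tx": -0.12,"ty": 0.59,"tz": 0,"rx": 0,"ry": 0,"rz": 0,"grip": 0},{"tx": -0.12,"ty": 0.59,"tz": 0.2,"rx": 0,"ry": 0,"rz": 0,"grip": 0},{"tx": -0.12,"ty": 0.59,"tz": 0.5,"rx": 0,"ry": 0,"rz": 0,"grip": 0},{"tx": -0.12,"ty": 0.59,"tz": 0.9,"rx": 0,"ry": 0,"rz": 0,"grip": 0},{"tx": -0.12,"ty": 0.59,"tz": 0.9,"rx": 0,"ry": 0,"rz": 0,"grip": 0},{"tx": 0,"ty": 0.3,"tz": 0.9,"rx": 0,"ry": 0,"rz": 0,"grip": 0}]'

```text
clock: 15.38
tcp_pos: [0.5222, 0.0623, 0.0905]
orientation: [1.676, 2.076, -0.478]
contact_force: [0.1, -0.1, -0.4]
grip_width: 0.0426
```

drive_tool --commands '[{"tx": 0,"ty": 0.5,"tz": 0.9,"rx": 0,"ry": 0,"rz": 0,"grip": 0},{"tx": 0,"ty": 0.5,"tz": 0.9,"rx": 0,"ry": 0,"rz": 0,"grip": 0},{"tx": 0,"ty": 0.5,"tz": 0.9,"rx": 0,"ry": 0,"rz": 0,"grip": 0},{"tx": 0,"ty": 0.5,"tz": 0.9,"rx": 0,"ry": 0,"rz": 0,"grip": 0},{"tx": 0,"ty": 0.5,"tz": 0.9,"rx": 0,"ry": 0,"rz": 0,"grip": 0},{"tx": 0,"ty": 0,"tz": 0,"rx": 0,"ry": 0,"rz": 0,"grip": 0},{"tx": 0,"ty": 0,"tz": 0,"rx": 0,"ry": 0,"rz": 0,"grip": 0}]'

```text
clock: 16.25
tcp_pos: [0.5219, 0.1106, 0.179]
orientation: [1.677, 2.075, -0.48]
contact_force: [0.5, -0.5, -0.8]
grip_width: 0.0422
```

```bash
python3 - <<'E'
from h import *
print(status.get_obs()["clock"])
look('p8')
t=eyes.grab_frame('top'); b=cv2.resize(t["frame"][130:310,200:500],(500,300),interpolation=3)
cv2.imwrite('pics/t8.png',b)
f=eyes.grab_frame("scene"); W,ok=pts(f); X=np.array([.206,-.978,0]);Y=np.array([.978,.206,0]);O=np.array([.55,-.092,0])
cv2.imwrite('pics/s8.png',cv2.resize(f["frame"][100:300,60:340],(784,560),interpolation=3))
for n,F in (("scene",f),("top",t)):
    W,ok=pts(F); D=np.stack([(W-O)@X,(W-O)@Y,W[...,2]],-1)
    if n=="scene":
        m=ok&(abs(D[...,0])<.14)&(abs(D[...,1])<.07)&(D[...,2]>.045)&(D[...,2]<.15)
        q=D[m]; print("flap pts",len(q),np.percentile(q,[5,50,95],axis=0).round(3).tolist())
    g=cv2.cvtColor(F["frame"],cv2.COLOR_BGR2HSV)
    m=ok&(g[...,0]<20)&(g[...,1]>110)&(D[...,0]>0)&(D[...,0]<.2)&(abs(D[...,1])<.075)&(D[...,2]<.06)
    q=D[m]; print(n,"insert",len(q),np.percentile(q,[2,50,98],axis=0).round(3).tolist() if len(q) else 0)
for t_ in ["oil_bottle","brick","liner_brush"]:
    for d in spotter.masks_of("top",t_)[:1]:
        W,ok=pts(t); print(t_,np.round(np.array(d["position"])*[560,420]),np.median(W[d["mask"]&ok],0).round(3))
E
```

```text
16.25
j [-0.99  0.44  0.46  1.95  0.39  1.03 -0.59] tcp_d -0.204 0.0142 0.179 F [ 0.51 -0.54 -0.77]
tray 0.78 [255. 167.] [[-0.015, -0.28, 0.003], [0.061, -0.167, 0.045]]
tray 0.76 [400. 346.] [[-0.402, 0.127, 0.006], [-0.29, 0.233, 0.043]]
flap pts 945 [[-0.001, -0.06, 0.051], [0.0, 0.005, 0.098], [0.001, 0.064, 0.143]]
scene insert 0 0
top insert 652 [[0.055, -0.045, 0.015], [0.091, 0.0, 0.021], [0.131, 0.043, 0.03]]
oil_bottle [302. 163.] [ 0.686 -0.042  0.1  ]
brick [232. 176.] [0.674 0.111 0.038]
liner_brush [380. 143.] [ 0.744 -0.234  0.016]
```

View pics/s8.png

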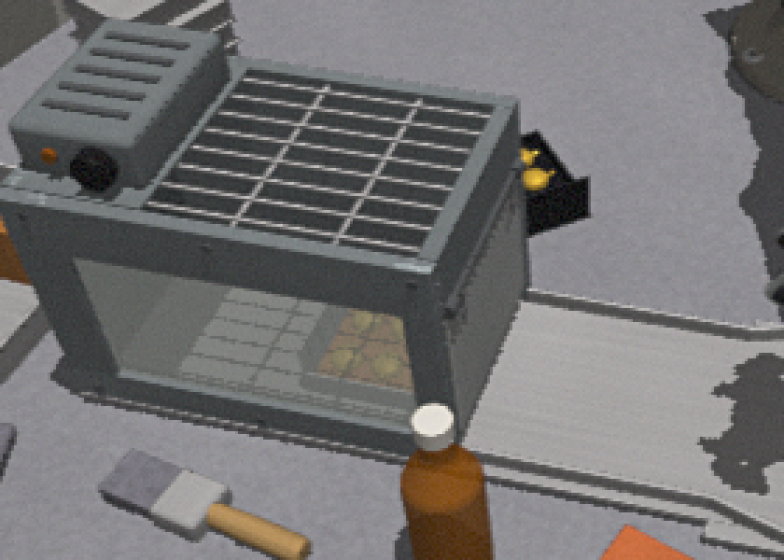

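View pics/p8.png

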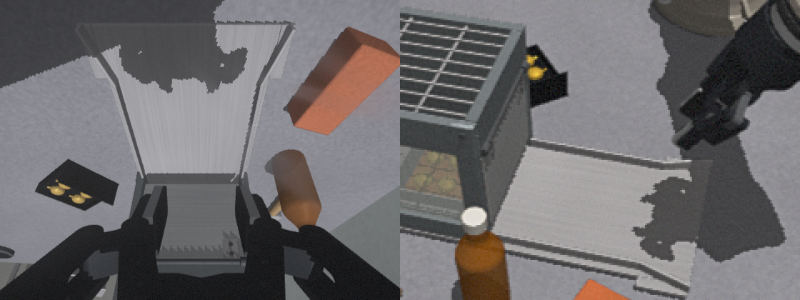

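View pics/t8.png

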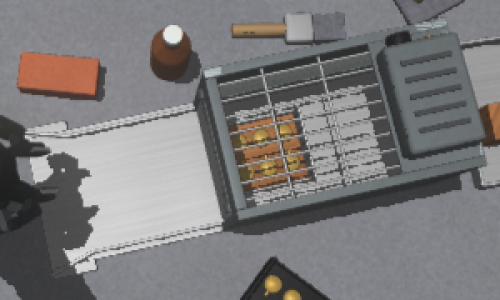

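The flap surface lies flat at dryer x = 0 ± 1 mm, so it's shut. The tray is fully inside and level, the bystanders are where they were, and the hand is clear.

```bash
python3 -c "
from h import *
print(workorder.hand_in())"
```

```text
the job is handed in; nothing more can be done
None
```

The steel tray is inside the drying box, the flap has swung shut behind it, and I have handed the job in at about 16.5 s. I leaned the half-open fingers 32° into the mouth and pushed the tray's rear wall at about 50 mm/s. The force reading after each push was about 3–4 N. Then I drew the fingers straight back out and lifted clear.

- **Tray:** its rear wall ended roughly 25 mm past the flap, going by the fingertip position; the camera last measured it at about 16 mm, before a final 10 mm push. It looks level and straight, with all six pendants in place.
- **Flap:** its face measured at x = 0 ± 1 mm, which is shut.
- **Bystanders:** the bottle, brick and brush are within about 2 mm of their starting readings, which is camera noise.
- **Look-alikes and hand:** the green and black trays were not touched, and nothing is touching the hand.

One check came back empty: the scene camera's colour test for the tray's wooden insert found nothing, because the box's window tints the view. The top camera did find the insert, inside the box.

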